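Back off the left-hand hub nut with the slot key

ROBOT

A 6-joint arm with a two-finger parallel gripper is mounted at the origin on the work surface. World frame = base frame: x ahead of the robot, y to its left, z up, the work surface at z = 0. Lengths are in m, angles in rad, forces in N, time in s.
With the tool pointing down it reaches from about 0.25 to 0.725 m from the base axis. Payload 4 kg.
Tool frame: the origin (TCP) lies between the finger pads; the fingertips stand 8 mm ahead of it and the grasp point (between the pads) lies 11 mm behind it (bot.tip_reach is the distance from the TCP to the fingertips, in m); z points along the fingers, y is the line along which they close (so a half turn about z gives the same grasp; the last joint's range is limited). The gripper opens to 85 mm and grips with 20 to 120 N. Pads are 22 mm wide; open, the fingers measure 114 mm over their backs; the gripper's body (76 mm by 85 mm) begins 54 mm behind the grasp point. The pads swing forward as they close: fully open they stand 13 mm farther back than shut.
Start: joints at [-1.219, 0.241, 0.005, 1.335, 0, 1.571], TCP at [0.172, -0.469, 0.205] pointing down, gripper open.
Joint ranges: [-2.72, 2.72], [-1.05, 1.87], [-1.09, 1.28], [-1.99, 2.15], [-1.42, 1.44], [-3.14, 3.14]. Speed limits (rad/s): [2.79, 2.79, 3.14, 3.14, 3.14, 3.14].

INTERFACE

Orientations are given as a unit quaternion [x, y, z, w].
In Python, from workcell import bot gives the robot as it stands.
- The arm moves only by the tool move_arm, never from a script. Its argument "deltas" is a list of rows, each a list of 7 numbers: the opening, from 0 (shut) to 1 (fully open), then the shift along the tool's x, y, z in mm, then the turn, a rotation vector about the tool's x, y, z in degrees. In form: [[gripper, tx, ty, tz, ax, ay, az], ...]. A call has 1 to 10 rows; each row shifts and turns the commanded pose from where the row before left it, along the tool's axes as they then stand; what a row does not reach is not made up. A row lasts 1/12 s, in which the tool goes at most 41.7 mm and 7.16 degrees, less where a joint would pass 70% of its speed; a pose out of reach is approached as far as the arm can. A call is refused whole if a number of a shift passes 41.7 or a number of a turn 7.16, either way. A call with a gripper value outside its range is refused whole. The fingers move at their own pace and stop on an object; the grip force is fixed at half the most. Time passes only in rows, so rows that do not move let the fingers close. It gives the time, the measured TCP pose, the force, the opening and the grip force at its end, in the units of the state.
- bot.get_obs(): the state, without advancing time (a new reading comes with each control period).
- bot.camera(name): name is "scene" or "top" or "wrist"; returns the picture (384x512x3 uint8, blue, green, red); there is no depth.
- bot.calibration(name): a dict with "K" (3x3 intrinsics, pixels), "position" and "orientation" of the camera in the world. Camera axes: x right, y down, z forward; pixel columns grow to the right and rows downward; lengths in m; the calibration is good to about 2 mm. A picture is of the moment at which its call begins: read the wrist's pose just before it. calibration takes no time and is no camera call; for the wrist camera it gives the pose at the moment of the call.
- bot.job_done(): hands the job in; it is judged then, once.
Trained networks look in the newest picture that a camera, given by its name, has taken for a name from the list of things; names that differ only in an ending like _2 or _b are one class to them, and where a whole thing is asked for, a point or a joint stands for the part that bears it (a point fixed in the world has none). Each returns a list of dicts, best first, with "conf" (0 to 1); they miss things now and then, are a little off and sometimes report something else, mostly with a low value. They report only what shows in the picture. A call takes as long as a camera call. They do not tell look-alikes from the thing itself.
- bot.outline_of(query, camera): "pixels" (384x512 bool, what is visible of it) and "rect" ([left, top, width, height] in pixels, round what is visible of it).
The state is a dict: "clock": time; "joint_pos": joint angles; "joint_vel": joint speeds; "tau": joint torques, N m; "eef_pos": TCP position; "tool_rot": TCP orientation; "ft_force": force on the tool from outside, world axes, zero at the start; "ft_torque": the same for the moment, N m; "grip_width": finger opening in m; "grasp_force": force on a finger pad.
Only numpy, scipy, OpenCV 4.12 (cv2) and the standard library are available. Lean on these libraries where they do the work, as an engineer would, in place of code of your own. Each camera call takes 0.05 s, during which the arm holds its last target. There are 200 camera calls.

TASK

One of the two hubs has a left-hand lock nut: it is the one with engraved notches all round the nut's flange. Take the slot key out of its holder, seat the blade gently and fully in that nut's slot, feeling for the slot rather than forcing it, unscrew the nut by turning it clockwise as seen from above until it comes up against its stop, and hang the key upright in its holder again. Never press or twist hard, do not tighten the nut, and leave the plain right-hand nut and everything else on the bench alone.

Things in the scene. Friction and masses are not known exactly. Their poses are not given: they have to be found in the camera images.
- lh_hub: the hub with the LEFT-HAND nut, dark steel, fixed: flange 110 mm across and 12 high, barrel 86 mm across up to 47 high, its lock nut on top; origin under its centre, z up. Its nut's flange has 18 dark radial notches engraved round the rim, 9 mm long and 3 wide. The slot runs roughly along this body's x, but is off by up to 0.4 rad either way (not measured).
- lh_slot (a point): centre of the left-hand nut's slot floor at the start, on the nut's axis, 54 mm above the bench. Both nuts: round flange 74 mm across, top at 54 mm, bearing two jaws 12 mm high, up to 46 long, standing 4.25 to 20 mm off the middle; between them the slot, 8.5 mm wide, 12 deep, open at both ends. A blade pressed lightly (about 5 N) and turned slowly drops in when it lines up
- lh_nut (a joint): turn of the left-hand nut, rad: 0 at the start (whatever its slot's angle), grows clockwise from above (unscrewing), stop at 1.15; negative is tightening, which is possible and wrong. It turns against a steady drag of about 0.2 N m and rises 2 mm per rad, pushing the key up as it goes
- rh_hub: the hub with the plain RIGHT-HAND nut, dark steel, fixed: flange 110 mm across and 12 high, barrel 86 mm across up to 47 high, its lock nut on top; origin under its centre, z up. This nut's flange is smooth, without notches. Leave it alone.
- rh_nut (a joint): turn of the right-hand nut, rad: 0 at the start, must stay
- key: loose steel slot key, 0.25 kg (varies), hanging upright in the holder; origin at the middle of the blade's lower edge, z up. Upwards: blade 36 mm along x, 6 along y, up to height 16; shank 18 mm across; round collar 64 mm across at heights 36 to 42; neck 18 across; grip bar 44 mm along x, 16 along y, at heights 59 to 91, parallel to the blade. Grip the bar across its 16 mm from above (40 N is ample). A half turn gives the same key
- holder: aluminium cup, fixed, 72 mm outside, 45 high, round hole 48 mm wide; the key's blade hangs in the hole and its collar rests on the rim at 45 mm; origin under its centre
- holder_rest (a point): where the key's origin lies when the key hangs in the holder: on the holder's axis, 9 mm above the bench
- bearing: loose ball bearing, a steel ring 52 mm across, 16 high, lying flat; origin under its centre
- race: loose bearing race, a dark ring 68 mm across, 12 high, lying flat; origin under its centre
- socket_a: loose steel wrench socket standing up, 28 mm across, 34 high; origin under its centre
- socket_b: loose dark wrench socket standing up, 28 mm across, 28 high; origin under its centre
- hammer: loose hammer lying on the bench
- grease_cup: loose small white plastic cup, 52 mm across, 60 high
- spanner: loose flat spanner lying on the bench
Not all that is in view belongs to the job. Leave any brown or yellow look-alike of the lh_hub alone.

How it is judged:
By the outcome, as a careful person would: the job done as asked, in the order asked, and still so for the second after the job is handed in, with the robot touching nothing.
It also fails if it takes over 69 s, if anything falls off the work surface, if the arm or the gripper's body presses on something with over 40 N, if the wrist force passes 120 N, or if a joint passes its speed limit or range.

## Working session

There is one attempt and no reset: what is moved stays moved. The work goes in short steps, Python scripts to look and compute and a tool call to move; the robot and the scene stay as the last step left them, time stands still between calls to the robot, and variables do not carry over. Pictures are saved under pics/ and viewed, at most 10 in all, crops included, and the job is handed in when it is done.

Besides the shell and the picture viewer there is one more tool, called after ">>>" as name(argument=value, ...), one argument or row to a line, values as JSON. move_arm: Moves the arm, as the interface text tells. Its arguments: {"type":"object","properties":{"deltas":{"type":"array","items":{"type":"array","items":{"type":"number"}}}},"required":["deltas"]}

```bash
mkdir -p pics; ls
cat > h.py <<'E'
import numpy as np, cv2
from scipy.spatial.transform import Rotation as R
from workcell import bot
def ray(cam,uv,z):
    c=bot.calibration(cam);K=np.array(c["K"]);p=np.array(c["position"]);q=R.from_quat(c["orientation"])
    d=q.apply(np.linalg.inv(K)@np.array([uv[0],uv[1],1.]));return p+d*(z-p[2])/d[2]
def proj(cam,P):
    c=bot.calibration(cam);K=np.array(c["K"]);p=np.array(c["position"]);q=R.from_quat(c["orientation"])
    v=K@q.inv().apply(np.array(P)-p);return v[:2]/v[2]
E
python3 - <<'E'
from h import *
o=bot.get_obs();print(o)
a=bot.camera("top");
for n,z in [("lh_hub",.05),("key",.09),("holder",.045)]:
    for d in bot.outline_of(n,"top")[:4]:
        ys,xs=np.nonzero(d["pixels"]);uv=(xs.mean(),ys.mean());print(n,round(d["conf"],2),d["rect"],np.round(uv,1),ray("top",uv,z).round(3))
b=bot.camera("scene")
cv2.imwrite("pics/a.png",cv2.resize(a,(800,600)))
cv2.imwrite("pics/b.png",b)
E
```

```text
pics
{'clock': 0.0, 'joint_pos': array([-1.21903275e+00,  2.41406358e-01,  3.73916122e-03,  1.33517311e+00,
       -4.66615948e-07,  1.57083053e+00]), 'joint_vel': array([-7.65594766e-04, -1.53493919e-03,  1.05759045e-03,  9.79053472e-06,
        7.70773158e-04, -8.26630084e-04]), 'tau': array([-4.11477067e-04, -3.72312856e+01,  2.52410907e+01,  1.68127078e-02,
       -5.11708572e-05,  4.23197051e-06]), 'eef_pos': array([ 0.1720464 , -0.46875551,  0.203722  ]), 'tool_rot': array([ 9.84575108e-01,  1.74959461e-01, -1.79071446e-04, -1.00618182e-03]), 'ft_force': array([-0.05896653, -0.27561751, -0.21407105]), 'ft_torque': array([ 0.02172728, -0.02383898,  0.01089284]), 'grasp_force': 0.0, 'grip_width': 0.08563886712555502}
lh_hub 0.98 [231.9, 264.7, 49.4, 53.2] [256.1 292.3] [ 0.357 -0.047  0.05 ]
lh_hub 0.81 [293.0, 170.6, 47.4, 50.8] [315.4 197.2] [ 0.555 -0.176  0.05 ]
lh_hub 0.67 [375.7, 188.4, 56.8, 42.7] [404.5 207.3] [ 0.533 -0.366  0.05 ]
key 0.63 [215.0, 212.3, 27.8, 24.3] [227.8 223.9] [0.496 0.01  0.09 ]
key 0.44 [270.5, 95.5, 75.0, 32.2] [307.7 111.8] [ 0.734 -0.159  0.09 ]
holder 0.53 [226.8, 216.8, 19.0, 24.9] [241.  230.3] [ 0.485 -0.015  0.045]
```

View pics/a.png

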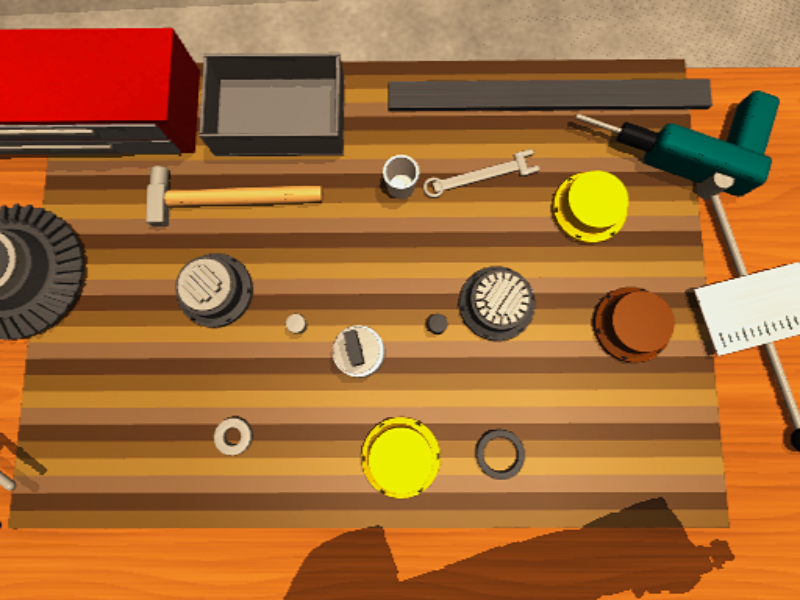

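View pics/b.png

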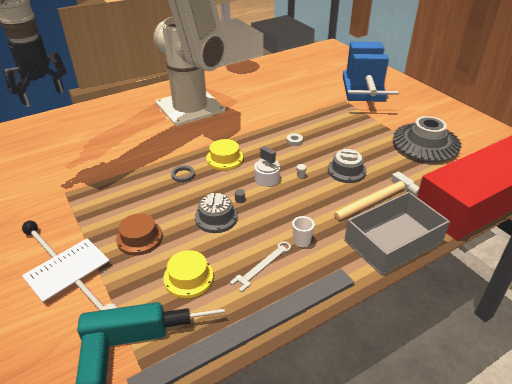

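In the top view, the dark-hub candidates are the notched nut at (502,300) and the plain one at (207,285). The yellow hubs at (592,205) and (400,457) and the brown one at (637,322) are look-alikes. The notched one fits lh_hub; the key stands in its holder at (357,350). Next I'll confirm this in an enlarged crop.

Run:
```python
from h import *
a=cv2.imread("pics/a.png")
a=bot.camera("top")
c1=cv2.resize(a[162:222,288:348],(400,400),interpolation=cv2.INTER_CUBIC)
c2=cv2.resize(a[195:255,200:260],(400,400),interpolation=cv2.INTER_CUBIC)
cv2.imwrite("pics/c.png",np.hstack([c1,c2]))
c=bot.calibration("wrist");o=bot.get_obs();T=R.from_quat(o["tool_rot"])
print(c["K"],T.inv().apply(np.array(c["position"])-o["eef_pos"]),(T.inv()*R.from_quat(c["orientation"])).as_matrix().round(3), T.as_matrix().round(3))
print(bot.calibration("top")["position"])
```

```text
[[307.91727473   0.         254.24085101]
 [  0.         307.91727473 185.58724014]
 [  0.           0.           1.        ]] [ 0.07947497 -0.00131277 -0.16829562] [[ 0.    -0.952 -0.305]
 [ 1.     0.    -0.   ]
 [ 0.    -0.305  0.952]] [[ 0.939  0.345 -0.   ]
 [ 0.345 -0.939  0.001]
 [ 0.    -0.001 -1.   ]]
[ 0.44292502 -0.05368348  0.83415199]
```

View pics/c.png

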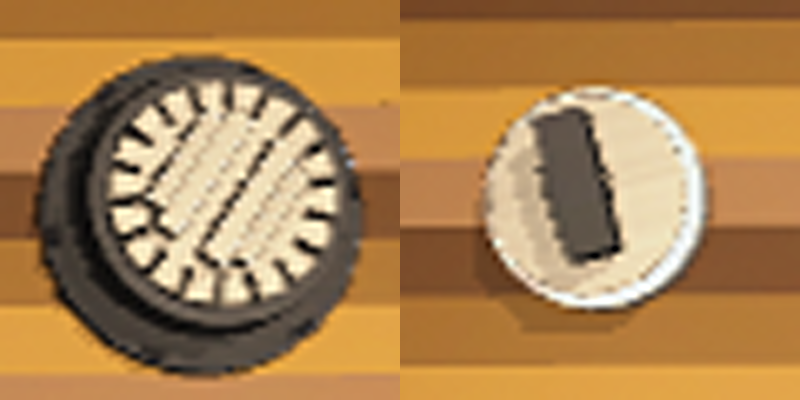

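The crop confirms it: the left panel shows the dark hub with the notched nut flange, centre around top px (321,191) and slot yaw about -31°. The right panel shows the key bar at about +15° in the white cup.

```bash
cat >> h.py <<'E'
def plan(P,yaw):
    o=bot.get_obs();T=R.from_quat(o["tool_rot"]);M=T.as_matrix()
    y=np.degrees(np.arctan2(M[1,0],M[0,0]))
    d=(T.inv().apply(np.array(P)-o["eef_pos"])*1000).round(1)
    print("eef",o["eef_pos"].round(4),"yaw",y.round(2),"tilt",M[:,2].round(4),"q6",o["joint_pos"][5].round(3),"tool shift mm",d,"turn about tool z",round((y-yaw+180)%360-180,2),"F",o["ft_force"].round(1),"M",o["ft_torque"].round(2),"w",o["grip_width"].round(4),"t",o["clock"])
E
python3 - <<'E'
from h import *
k=ray("top",(226.6,223),.1);c=ray("top",(229.5,224.7),.051);n=ray("top",(321.3,191),.054)
print(k,c,n); plan([k[0],k[1],.20],195)
E
```

```text
[0.49664948 0.01155547 0.1       ] [0.49658535 0.00966373 0.051     ] [ 0.56826047 -0.18823378  0.054     ]Traceback (most recent call last):
  File "<stdin>", line 3, in <module>
  File "h.py", line 14, in plan
    print("eef",o["eef_pos"].round(4),"yaw",y.round(2),"tilt",M[:,2].round(4),"q6",o["joint_pos"][5].round(3),"tool shift mm",d,"turn about tool z",round((y-yaw+180)%360-180,2),"F",o["ft_force"].round(1),"M",o["ft_torque"].round(2),"w",o["grip_width"].round(4),"t",o["clock"])
                                                                                                                                                                                                                                            ^^^^^^^^^^^^^^^^^^^^^
AttributeError: 'float' object has no attribute 'round'
```

>>> move_arm(
  deltas=[
    [1,32,-23,0,0,0,0],
    [1,32,-23,0,0,0,0],
    [1,32,-23,0,0,0,0],
    [1,32,-23,0,0,0,0],
    [1,32,-23,0,0,0,0],
    [1,32,-23,0,0,0,0],
    [1,32,-23,0,0,0,0],
    [1,32,-23,0,0,0,0],
    [1,32,-23,0,0,0,0],
    [1,32,-23,0,0,0,0],
  ],
)

```text
clock: 1.13
eef_pos: [0.3941, -0.1414, 0.2049]
tool_rot: [0.985, 0.175, 0.0, 0.0]
ft_force: [1.1, -0.8, 0.5]
grip_width: 0.0853
grasp_force: 0.0
```

>>> move_arm(
  deltas=[
    [1,30,-22,0,0,0,0],
    [1,30,-22,0,0,0,0],
    [1,30,-22,0,0,0,0],
    [1,30,-22,0,0,0,0],
    [1,31,-20,0,0,0,0],
    [1,0,0,0,0,0,-7],
    [1,0,0,0,0,0,-7],
    [1,0,0,0,0,0,-7],
    [1,0,0,0,0,0,-7],
    [1,0,0,0,0,0,-7],
  ],
)

```text
clock: 1.97
eef_pos: [0.4979, 0.0105, 0.2044]
tool_rot: [0.885, 0.466, -0.0, -0.0]
ft_force: [-0.7, -0.8, 0.0]
grip_width: 0.0855
grasp_force: 0.0
```

```bash
sed -i 's/o\["grip_width"\].round(4)/round(float(o["grip_width"]),4)/' h.py
python3 - <<'E'
from h import *
plan([.4966,.0108,.20],195); print(bot.get_obs()["joint_pos"].round(2))
E
```

```text
eef [0.4979 0.0105 0.2044] yaw 55.53 tilt [-5.e-04 -0.e+00 -1.e+00] q6 2.193 tool shift mm [-0.5 -1.3  4.4] turn about tool z -139.47 F [-0.7 -0.8  0. ] M [-0.02 -0.04 -0.  ] w 0.0855 t 1.9667
[ 0.02  0.24 -0.    1.33 -0.    2.19]
```

>>> move_arm(
  deltas=[
    [1,0,0,0,0,0,-7],
    [1,0,0,0,0,0,-7],
    [1,0,0,0,0,0,-7],
    [1,0,0,0,0,0,-7],
    [1,0,0,0,0,0,-7],
    [1,0,0,0,0,0,-7],
    [1,0,0,0,0,0,-7],
    [1,0,0,0,0,0,-7],
    [1,0,0,0,0,0,-7],
    [1,0,0,0,0,0,-7],
  ],
)

```text
clock: 2.8
eef_pos: [0.4979, 0.0102, 0.2045]
tool_rot: [0.458, 0.889, -0.0, -0.0]
ft_force: [0.0, 0.1, 0.1]
grip_width: 0.0853
grasp_force: 0.0
```

>>> move_arm(
  deltas=[
    [1,0,0,0,0,0,-7],
    [1,0,0,0,0,0,-7],
    [1,0,0,0,0,0,-7],
    [1,0,0,0,0,0,-7],
    [1,0,0,0,0,0,-7],
    [1,0,0,0,0,0,-7],
    [1,0,0,0,0,0,-7],
    [1,0,0,0,0,0,-7],
    [1,0,0,0,0,0,-7],
    [1,0,0,0,0,0,-6],
  ],
)

```text
clock: 3.63
eef_pos: [0.4979, 0.0102, 0.2045]
tool_rot: [-0.126, 0.992, 0.0, -0.0]
ft_force: [-0.4, 0.0, 0.3]
grip_width: 0.0851
grasp_force: 0.0
```

Run:
```python
from h import *
plan([.4966,.0108,.20],195)
a=bot.camera("wrist");cv2.imwrite("pics/d.png",a)
for n,z in [("key",.1),("holder",.045)]:
    for d in bot.outline_of(n,"wrist")[:2]:
        ys,xs=np.nonzero(d["pixels"]);uv=(xs.mean(),ys.mean());print(n,round(d["conf"],2),d["rect"],np.round(uv,1),ray("wrist",uv,z).round(4))
```

```text
eef [0.4979 0.0102 0.2045] yaw -165.51 tilt [-2.e-04 -0.e+00 -1.e+00] q6 -0.232 tool shift mm [1.1 0.9 4.5] turn about tool z -0.51 F [-0.4  0.   0.3] M [ 0.01 -0.03  0.01] w 0.0851 t 3.6333
key 0.83 [227.7, 137.7, 59.4, 64.6] [255.9 165.9] [0.4892 0.0112 0.1   ]
key 0.43 [406.5, 74.3, 50.4, 44.9] [431.6  96.7] [0.3938 0.1414 0.1   ]
holder 0.58 [222.2, 125.2, 62.0, 60.9] [247.4 142.2] [ 4.795e-01 -3.000e-04  4.500e-02]
```

View pics/d.png

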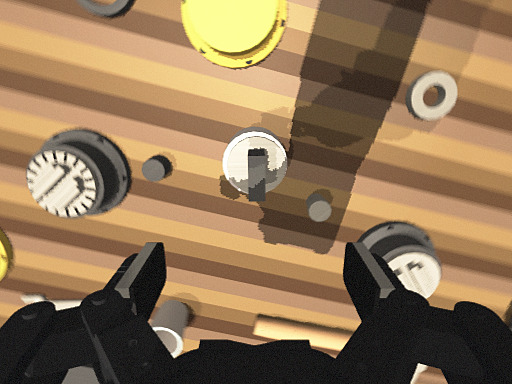

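The wrist view shows the key bar at about (257,175) in the cup, and the notched nut at (62,185) with its slot running diagonally. Next I'll overlay the predicted shapes on enlarged crops.

```bash
cat > ov.py <<'E'
from h import *
def box(c,yaw,x0,x1,y0,y1,z):
    r=R.from_euler('z',yaw,degrees=True);return [np.array([c[0],c[1],z])+r.apply([x,y,0]) for x,y in [(x0,y0),(x1,y0),(x1,y1),(x0,y1)]]
def circ(c,r,z): return [np.array([c[0]+r*np.cos(t),c[1]+r*np.sin(t),z]) for t in np.linspace(0,6.28,48)]
def draw(img,cam,polys,uv0,w,s):
    x,y=uv0; im=cv2.resize(img[y:y+w,x:x+w],None,fx=s,fy=s,interpolation=cv2.INTER_CUBIC)
    for P,col in polys:
        q=np.array([(proj(cam,p)+.5-np.array(uv0))*s for p in P]).round().astype(np.int32);cv2.polylines(im,[q],True,col,1)
    return im
def key(c,yaw): return [(box(c,yaw,-.022,.022,-.008,.008,.1),(0,0,255)),(circ(c,.032,.051),(255,0,0))]
def nut(c,yaw): return [(circ(c,.037,.054),(255,0,0)),(box(c,yaw,-.023,.023,-.00425,.00425,.066),(0,0,255)),(box(c,yaw,-.023,.023,-.02,.02,.066),(0,255,0))]
E
python3 - <<'E'
from ov import *
a=cv2.imread("pics/d.png")
i1=draw(a,"wrist",key((.4966,.0105),15),(210,115),100,4)
i2=draw(a,"wrist",nut((.5683,-.1882),-31),(15,130),100,4)
cv2.imwrite("pics/e.png",np.hstack([i1,i2]))
E
```

```text
(no output)
```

View pics/e.png

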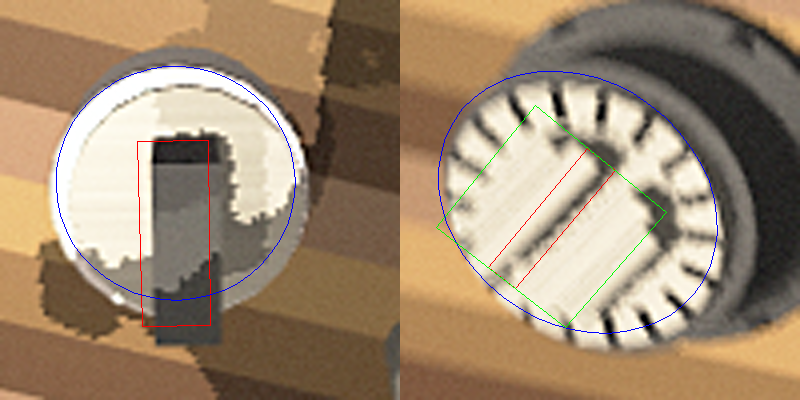

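Run:
```python
from h import *
k=ray("wrist",(256.4,177.75),.1);print(k,ray("wrist",(254.8,163.7),.051), ray("wrist",(15+44.6-.5,130+54.1-.5),.054))
plan([k[0],k[1],.15],194.5)
```

```text
[0.49996891 0.01443508 0.1       ] [0.49901278 0.01278161 0.051     ] [ 0.57129586 -0.18803155  0.054     ]
eef [0.4979 0.0102 0.2046] yaw -165.99 tilt [-1.e-04  0.e+00 -1.e+00] q6 -0.224 tool shift mm [-3.   3.6 54.6] turn about tool z -0.49 F [0.1 0.  0.5] M [ 0.03 -0.   -0.05] w 0.0854 t 3.7833
```

>>> move_arm(
  deltas=[
    [1,-1,1,20,0,0,0],
    [1,0,1,20,0,0,0],
    [1,0,0,15,0,0,0],
    [1,0,0,0,0,0,0],
  ],
)

```text
clock: 4.12
eef_pos: [0.4959, 0.0124, 0.1464]
tool_rot: [-0.122, 0.993, 0.0, -0.003]
ft_force: [-1.4, -0.3, 0.6]
grip_width: 0.0854
grasp_force: 0.0
```

Run:
```python
from ov import *
a=bot.camera("wrist");cv2.imwrite("pics/f0.png",a)
i1=draw(a,"wrist",key((.499,.0125),14.2),(180,110),150,4)
cv2.imwrite("pics/f.png",i1)
plan([.499,.0125,.076],194.2)
```

```text
eef [0.4969 0.0124 0.1481] yaw -165.95 tilt [-4.e-03 -1.e-04 -1.e+00] q6 -0.22 tool shift mm [-2.3 -0.4 72.1] turn about tool z -0.15 F [ 1.  -0.4  0.5] M [-0.02  0.    0.06] w 0.0853 t 4.1667
```

View pics/f.png

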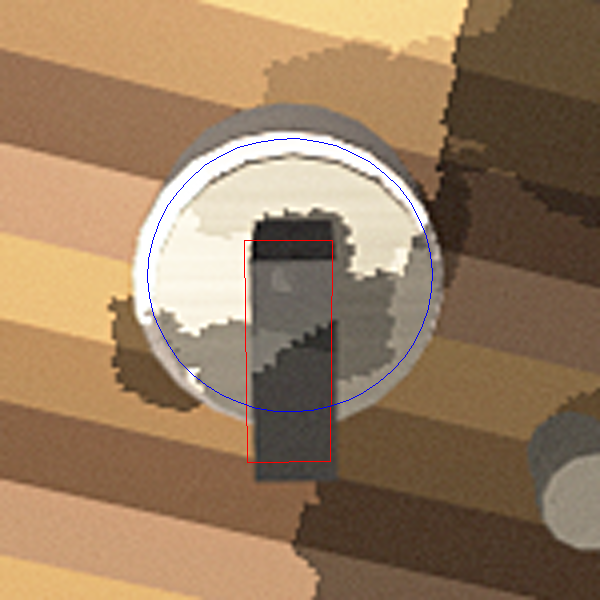

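The enlarged view shows the bar top at crop (252–336, 261–480), parallel to the tool. That is about 1 mm in +y and 3 mm in -x (tool axes) from the prediction. Next: descend and grip.

>>> move_arm(
  deltas=[
    [1,-1,1,20,0,0,0],
    [1,0,0,20,0,0,0],
    [1,0,0,18,0,0,0],
    [1,0,0,10,0,0,0],
    [1,0,0,5,0,0,0],
    [1,0,0,0,0,0,0],
  ],
)

```text
clock: 4.67
eef_pos: [0.4991, 0.0136, 0.0764]
tool_rot: [-0.123, 0.992, 0.0, -0.0]
ft_force: [-0.2, -0.1, 0.0]
grip_width: 0.0852
grasp_force: 0.0
```

>>> move_arm(
  deltas=[
    [0.5,0,0,0,0,0,0],
    [0.3,0,0,0,0,0,0],
    [0.2,0,0,0,0,0,0],
    [0,0,0,0,0,0,0],
    [0,0,0,0,0,0,0],
    [0,0,0,0,0,0,0],
    [0,0,0,0,0,0,0],
    [0,0,0,0,0,0,0],
  ],
)

```text
clock: 5.33
eef_pos: [0.4992, 0.0136, 0.0767]
tool_rot: [-0.123, 0.992, -0.0, 0.0]
ft_force: [0.8, 0.4, -0.4]
grip_width: 0.0001
grasp_force: 0.0
```

Run:
```python
from h import *
plan([.5,.013,.076],194.2)
```

```text
eef [0.4992 0.0136 0.0767] yaw -165.85 tilt [ 1.e-04 -0.e+00 -1.e+00] q6 -0.22 tool shift mm [-0.6 -0.8  0.7] turn about tool z -0.05 F [ 0.8  0.4 -0.4] M [-0.08 -0.    0.08] w 0.0001 t 5.3333
```

Run:
```python
from ov import *
a=bot.camera("wrist");s=bot.camera("scene")
cv2.imwrite("pics/g.png",np.hstack([cv2.resize(a,(400,300)),cv2.resize(s[125:215,210:330],(400,300),interpolation=cv2.INTER_CUBIC)]))
```

```text
(no output)
```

View pics/g.png

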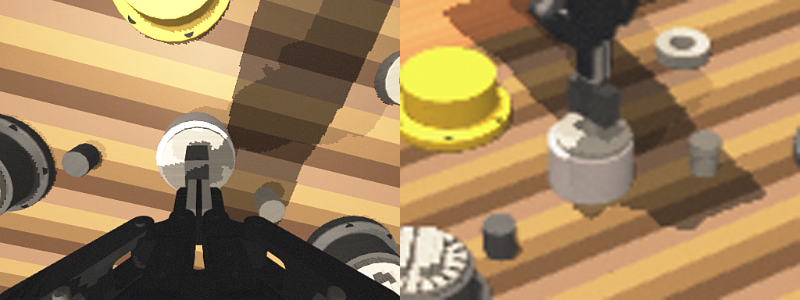

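The wrist view (left half) shows the fingers on or over the bar near (200,185), though the width reads 0. Next I'll check the gap numerically.

Run:
```python
from ov import *
a=bot.camera("wrist");o=bot.get_obs();print(o["grip_width"],o["grasp_force"],o["clock"],bot.tip_reach)
g=cv2.cvtColor(a,cv2.COLOR_BGR2GRAY)
for r in range(176,270,5): print(r,' '.join('%3d'%v for v in g[r,216:292:3]))
T=R.from_quat(o["tool_rot"])
for off in [(0,.0,.008),(0,.008,.008),(0,-.008,.008),(.011,.008,.008),(.011,-.008,.008)]: print(off,proj("wrist",o["eef_pos"]+T.apply(off)).round(1))
for b in key((.4995,.0135),14.2)[0][0]: print(proj("wrist",b).round(1))
```

```text
-2.8763574259321054e-05 0.0 5.4833 0.008
176 255 161 238 234 234 234 235 233 233 233 235 234 233 233 235 230 234 233 231 233 234 232 233 142 255 144
181 255 252 237 241 240 239 240 240 241 252 247 119 178 252  98 129 179 252 239 237 237 235 236 243 118 127
186 251 253 237 236 237 237 239 241 110 125  67  72  72  65  48  54  57 114 115 237 235 238 121 114 114 117
191 251 252 251 234 232 233 232 237  49  52  51  54  48  52  54  50  46 120 160 237 103 118 114 109 110 115
196 252 253 239 237 237 238 237 195  56  52  50  52  53  49  52  51  49 121 116 117 114 117 117 116 116 120
201 251 250 251 248 232 235 234  31  50  56  55  56  48  50  48  46  48  97 118 114 111 115 113 118 117 114
206 251 251 251 252 253 255 255 104 114 112 116 116 115 114 113 117 112 112 120 114 119 117 114 113 115 113
211 253 153 166 156 154 154 159 105 111 111 115 111 113 113 115  56  50  83 114 110 112 115 110 101 110 112
216 158 157 152 157 157 154 156 107 115 105 120  53  55  59  55  59  51  84 107 110 109 113 107 116 149 150
221 163 162 161 158 163 159 156 107  56  60  56  60  51  60  54  58  58  82 115 112 114
[... 516 characters left out ...]
  98  96  99  16  32  23  30  24  95  94  92
251 119 118 115  44  26  32  32  31 105 104  98  97  16  23  65  97  99 100  54  33  27  34  20 102  90  92
256 114 115 111  28  29  36  25  23 103  97  99 101  14  19  58  99 102 101  79  28  29  20  31  61  95  89
261 113 113 111  32  33  30  28  22 103  98 101 102  24  23  50  99 101 105  99  28  24  27  28  35  90  88
266 120 112  39  34  31  20  24  49 103 102  95 101  10  28  55  98  99 103 108  20  26  36  28  30  70  63
(0, 0.0, 0.008) [251.7 216.8]
(0, 0.008, 0.008) [264.6 216.8]
(0, -0.008, 0.008) [238.9 216.8]
(0.011, 0.008, 0.008) [264.8 200.2]
(0.011, -0.008, 0.008) [238.6 200.2]
[234.9 202.3]
[236.4 277.6]
[265.7 277.6]
[266.7 202.3]
```

Depth from the lateral finger spacing (about 144 mm) puts the real fingertips about 33 mm further back than stated, just above the bar top. That fits the zero width and zero force. Next: open, go 27 mm lower (safe under either reading), and close.

>>> move_arm(
  deltas=[
    [1,0,0,0,0,0,0],
    [1,0,0,0,0,0,0],
    [1,0,0,0,0,0,0],
    [1,0,0,0,0,0,0],
    [1,0,0,0,0,0,0],
    [1,0,0,0,0,0,0],
    [1,0,0,0,0,0,0],
  ],
)

```text
clock: 6.07
eef_pos: [0.4992, 0.0136, 0.0766]
tool_rot: [-0.123, 0.992, -0.0, 0.0]
ft_force: [0.8, -0.3, -0.6]
grip_width: 0.0834
grasp_force: 0.0
```

>>> move_arm(
  deltas=[
    [1,0,0,6,0,0,0],
    [1,0,0,6,0,0,0],
    [1,0,0,6,0,0,0],
    [1,0,0,5,0,0,0],
    [1,0,0,4,0,0,0],
    [1,0,0,0,0,0,0],
  ],
)

```text
clock: 6.57
eef_pos: [0.4981, 0.0136, 0.0483]
tool_rot: [-0.123, 0.992, 0.0, -0.001]
ft_force: [0.3, 0.0, 0.2]
grip_width: 0.0852
grasp_force: 0.0
```

>>> move_arm(
  deltas=[
    [0,0,0,0,0,0,0],
    [0,0,0,0,0,0,0],
    [0,0,0,0,0,0,0],
    [0,0,0,0,0,0,0],
    [0,0,0,0,0,0,0],
    [0,0,0,0,0,0,0],
    [0,0,0,0,0,0,0],
  ],
)

```text
clock: 7.15
eef_pos: [0.4995, 0.0135, 0.05]
tool_rot: [-0.123, 0.992, -0.0, 0.0]
ft_force: [-0.2, -1.1, 2.1]
grip_width: 0.0146
grasp_force: 59.2
```

Gripped (width 15 mm). The TCP sits 41 mm above the blade's lower edge. Next: lift and carry over the notched nut.

>>> move_arm(
  deltas=[
    [0,0,0,-4,0,0,0],
    [0,0,0,-10,0,0,0],
    [0,0,0,-15,0,0,0],
    [0,0,0,-18,0,0,0],
    [0,0,0,-18,0,0,0],
    [0,0,0,-15,0,0,0],
    [0,0,0,-10,0,0,0],
    [0,-1.3,-11.3,0,0,0,0],
    [0,-2,-20,0,0,0,0],
    [0,-2,-25,0,0,0,0],
  ],
)

```text
clock: 7.98
eef_pos: [0.5178, -0.0396, 0.1394]
tool_rot: [-0.125, 0.992, 0.0, -0.0]
ft_force: [-0.1, 0.1, -2.5]
grip_width: 0.0148
grasp_force: 58.7
```

>>> move_arm(
  deltas=[
    [0,-3,-30,0,0,0,0],
    [0,-3,-30,0,0,0,0],
    [0,-3,-30,0,0,0,0],
    [0,-2,-25,0,0,0,0],
    [0,-2,-20,0,0,0,0],
    [0,-1,-13,0,0,0,0],
    [0,-1,-7,0,0,0,0],
    [0,0,0,0,0,0,6],
    [0,0,0,0,0,0,6],
    [0,0,0,0,0,0,6],
  ],
)

```text
clock: 8.82
eef_pos: [0.57, -0.1858, 0.1389]
tool_rot: [0.036, 0.999, 0.0, -0.001]
ft_force: [-0.0, 0.2, -3.4]
grip_width: 0.0142
grasp_force: 58.8
```

>>> move_arm(
  deltas=[
    [0,0,0,0,0,0,6],
    [0,0,0,0,0,0,6],
    [0,0,0,0,0,0,6],
    [0,0,0,0,0,0,6],
    [0,0,0,0,0,0,5],
    [0,0,0,0,0,0,0],
    [0,0,0,0,0,0,0],
  ],
)

```text
clock: 9.4
eef_pos: [0.5702, -0.1856, 0.1393]
tool_rot: [0.281, 0.96, 0.0, -0.001]
ft_force: [0.2, -0.4, -3.2]
grip_width: 0.0151
grasp_force: 58.8
```

Run:
```python
from ov import *
plan([.571,-.1865,.14],147)
a=bot.camera("wrist");cv2.imwrite("pics/i0.png",a)
t=bot.camera("top");cv2.imwrite("pics/i1.png",t)
i1=draw(a,"wrist",nut((.571,-.1865),-33),(190,110),133,3)
i2=draw(t,"top",nut((.571,-.1865),-33),(288,155),66,6)
cv2.imwrite("pics/i.png",np.hstack([i1,cv2.resize(i2,(399,399))]))
```

```text
eef [ 0.5702 -0.1856  0.1393] yaw 147.34 tilt [-9.e-04  5.e-04 -1.e+00] q6 0.255 tool shift mm [-1.2 -0.4 -0.7] turn about tool z 0.34 F [ 0.2 -0.4 -3.2] M [-0.04 -0.06 -0.  ] w 0.0151 t 9.4
```

View pics/i.png

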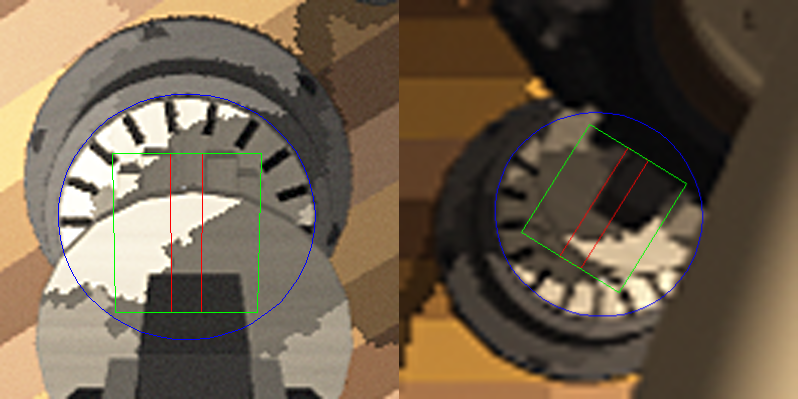

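The wrist panel shows the nut flange matching the overlay, with the slot edges at crop x≈168/205 lined up with the tool at yaw -33°. The key sits about +1.5 mm (x) and -1.4 mm (y) in the tool, so I'll shift (-2.5, +0.8) and come down gently.

>>> move_arm(
  deltas=[
    [0,-2.5,0.8,8,0,0,0],
    [0,0,0,10,0,0,0],
    [0,0,0,6,0,0,0],
    [0,0,0,3,0,0,0],
    [0,0,0,1,0,0,0],
    [0,0,0,0,0,0,0],
  ],
)

```text
clock: 10.0
eef_pos: [0.5726, -0.1869, 0.1108]
tool_rot: [0.283, 0.959, 0.0, -0.001]
ft_force: [-0.9, 0.5, -2.1]
grip_width: 0.0148
grasp_force: 58.8
```

>>> move_arm(
  deltas=[
    [0,0,0,1,0,0,0],
    [0,0,0,1,0,0,0],
    [0,0,0,1,0,0,0],
    [0,0,0,1,0,0,0],
    [0,0,0,0,0,0,0],
  ],
)

```text
clock: 10.42
eef_pos: [0.573, -0.187, 0.1076]
tool_rot: [0.283, 0.959, 0.0, -0.0]
ft_force: [0.1, 0.4, -1.5]
grip_width: 0.015
grasp_force: 58.8
```

>>> move_arm(
  deltas=[
    [0,0,0,0.5,0,0,0],
    [0,0,0,0.5,0,0,0],
    [0,0,0,0.5,0,0,0],
    [0,0,0,0.5,0,0,0],
    [0,0,0,0,0,0,0],
  ],
)

```text
clock: 10.83
eef_pos: [0.5733, -0.1871, 0.1069]
tool_rot: [0.283, 0.959, -0.0, 0.001]
ft_force: [-1.4, 0.5, 4.4]
grip_width: 0.0148
grasp_force: 59.9
```

Light contact on the jaws (about 6 N). Next I'll turn slowly to feel for the slot.

>>> move_arm(
  deltas=[
    [0,0,0,0,0,0,1],
    [0,0,0,0,0,0,1],
    [0,0,0,0,0,0,1],
    [0,0,0,0,0,0,1],
    [0,0,0,0,0,0,0],
  ],
)

```text
clock: 11.25
eef_pos: [0.5738, -0.1872, 0.1068]
tool_rot: [0.317, 0.949, 0.0, 0.001]
ft_force: [-0.9, 0.8, 5.3]
grip_width: 0.0148
grasp_force: 59.9
```

>>> move_arm(
  deltas=[
    [0,0,0,0,0,0,1],
    [0,0,0,0,0,0,1],
    [0,0,0,0,0,0,1],
    [0,0,0,0,0,0,1],
    [0,0,0,0,0,0,0],
  ],
)

```text
clock: 11.67
eef_pos: [0.5739, -0.1874, 0.1069]
tool_rot: [0.35, 0.937, -0.0, 0.001]
ft_force: [-1.2, 0.4, 4.8]
grip_width: 0.0148
grasp_force: 59.9
```

>>> move_arm(
  deltas=[
    [0,0,0,0,0,0,-4],
    [0,0,0,0,0,0,-4],
    [0,0,0,0,0,0,-1],
    [0,0,0,0,0,0,-1],
    [0,0,0,0,0,0,-1],
    [0,0,0,0,0,0,-1],
    [0,0,0,0,0,0,0],
  ],
)

```text
clock: 12.25
eef_pos: [0.5742, -0.1876, 0.1068]
tool_rot: [0.25, 0.968, -0.0, 0.002]
ft_force: [-0.2, 0.2, 5.3]
grip_width: 0.0149
grasp_force: 59.9
```

>>> move_arm(
  deltas=[
    [0,0,0,0,0,0,-1],
    [0,0,0,0,0,0,-1],
    [0,0,0,0,0,0,-1],
    [0,0,0,0,0,0,-1],
    [0,0,0,0,0,0,0],
  ],
)

```text
clock: 12.67
eef_pos: [0.5742, -0.1879, 0.1068]
tool_rot: [0.216, 0.976, -0.001, 0.002]
ft_force: [-0.1, -2.0, 5.8]
grip_width: 0.015
grasp_force: 59.9
```

No drop within ±8°, so the sideways offset needs checking. Next I'll enlarge the earlier picture around the jaws.

Run:
```python
import cv2
a=cv2.imread("pics/i0.png")[138:198,195:315]
g=cv2.createCLAHE(3,(4,4)).apply(cv2.cvtColor(a,cv2.COLOR_BGR2GRAY))
cv2.imwrite("pics/j.png",cv2.resize(g,(780,390),interpolation=cv2.INTER_CUBIC))
```

```text
(no output)
```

View pics/j.png

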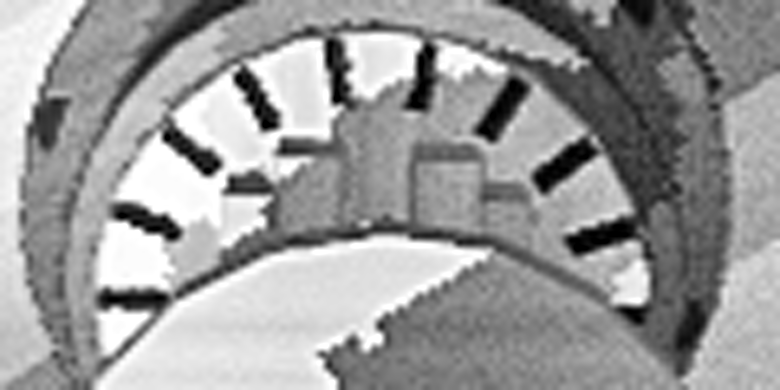

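Run:
```python
from h import *
c=bot.calibration("wrist");o=bot.get_obs();T=R.from_quat(o["tool_rot"]);K=np.array(c["K"])
t=T.inv().apply(np.array(c["position"])-o["eef_pos"]);C=(T.inv()*R.from_quat(c["orientation"])).as_matrix()
print(t,C.round(4))
def ty(u,v,zt):
    d=C@np.linalg.inv(K)@np.array([u,v,1.]);return ((t+d*(zt-t[2])/d[2])*1000).round(2)
# tool z = TCPz - worldz
z=.1393
print("slot",ty(252.5,138+28-.5,z-.066),ty(195+343.5/6.5-.5,138+28,z-.066),ty(195+413.5/6.5-.5,138+28,z-.066))
print("collar",ty(202-.5,215,-.001),ty(306.2-.5,215,-.001))
print("collar near",ty(254,172.8,-.001)); print("bar top near",ty(253.9,226.8,-.05)); print("jaw near",ty(252.5,138+150/6.5,z-.066))
print("flange near edge",ty(195+375/6.5,138+30/6.5,z-.054))
plan([.571,-.1865,.1068],147)
```

```text
[ 0.07826964  0.00183894 -0.16828435] [[ 5.000e-04 -9.521e-01 -3.057e-01]
 [ 1.000e+00  2.000e-04  9.000e-04]
 [-8.000e-04 -3.057e-01  9.521e-01]]
slot [17.72  0.66 73.3 ] [17.31 -3.5  73.3 ] [17.31  5.19 73.3 ]
collar [  6.37 -29.03  -1.  ] [ 6.37 32.31 -1.  ]
collar near [32.12  1.86 -1.  ]
bar top near [ 22.04   1.82 -50.  ]
jaw near [21.38  0.66 73.3 ]
flange near edge [34.21  0.78 85.3 ]
eef [ 0.5742 -0.1879  0.1068] yaw 155.07 tilt [ 0.0028 -0.0021 -1.    ] q6 0.119 tool shift mm [ 3.5 -0.   0. ] turn about tool z 8.07 F [-0.1 -2.   5.8] M [-0.29  0.05 -0.04] w 0.015 t 12.6667
```

The relative re-measurement shows the slot about (-2.2, -1.0) mm from the key at the viewing pose, so the blade is off sideways. I'll lift slightly, correct, and try again.

>>> move_arm(
  deltas=[
    [0,0,0,-1.5,0,0,0],
    [0,0,0,-1,0,0,0],
    [0,2.6,-0.9,0,0,0,0],
    [0,0,0,0,0,0,5],
    [0,0,0,0,0,0,0],
    [0,0,0,0,0,0,0],
  ],
)

```text
clock: 13.17
eef_pos: [0.5697, -0.1865, 0.1073]
tool_rot: [0.257, 0.966, 0.0, -0.001]
ft_force: [0.4, -0.1, -3.5]
grip_width: 0.0146
grasp_force: 58.9
```

Run:
```python
from h import *
plan([.5715,-.1876,.1065],149)
```

```text
eef [ 0.5697 -0.1865  0.1073] yaw 150.25 tilt [-1.6e-03  5.0e-04 -1.0e+00] q6 0.203 tool shift mm [-2.1 -0.1  0.8] turn about tool z 1.25 F [ 0.4 -0.1 -3.5] M [-0.05  0.02 -0.  ] w 0.0146 t 13.1667
```

>>> move_arm(
  deltas=[
    [0,-1,0,0,0,0,0],
    [0,0,0,0.6,0,0,0.5],
    [0,0,0,0.6,0,0,0.5],
    [0,0,0,0.6,0,0,0],
    [0,0,0,0.6,0,0,0],
    [0,0,0,0,0,0,0],
  ],
)

```text
clock: 13.67
eef_pos: [0.5715, -0.1873, 0.1067]
tool_rot: [0.266, 0.964, -0.0, 0.001]
ft_force: [-1.6, 0.7, 4.8]
grip_width: 0.015
grasp_force: 59.7
```

>>> move_arm(
  deltas=[
    [0,0,0,0,0,0,1],
    [0,0,0,0,0,0,1],
    [0,0,0,0,0,0,1],
    [0,0,0,0,0,0,0],
  ],
)

```text
clock: 14.0
eef_pos: [0.5717, -0.1872, 0.1065]
tool_rot: [0.292, 0.957, 0.0, 0.001]
ft_force: [-0.9, 1.0, 5.5]
grip_width: 0.0145
grasp_force: 59.9
```

>>> move_arm(
  deltas=[
    [0,0,-0.4,0,0,0,0],
    [0,0,-0.4,0,0,0,0],
    [0,0,0,0,0,0,-1],
    [0,0,0,0,0,0,-1],
    [0,0,0,0,0,0,-1],
    [0,0,0,0,0,0,-1],
    [0,0,0,0,0,0,0],
  ],
)

```text
clock: 14.58
eef_pos: [0.5702, -0.1879, 0.1048]
tool_rot: [0.257, 0.966, -0.0, -0.001]
ft_force: [-0.2, -0.2, -3.6]
grip_width: 0.0148
grasp_force: 58.6
```

>>> move_arm(
  deltas=[
    [0,0,0,0,0,0,-1],
    [0,0,0,0,0,0,-1],
    [0,0,0,0,0,0,-1],
    [0,0,0,0,0,0,0],
  ],
)

```text
clock: 14.92
eef_pos: [0.5701, -0.1879, 0.1049]
tool_rot: [0.232, 0.973, -0.0, -0.001]
ft_force: [-0.2, -1.0, -6.6]
grip_width: 0.0146
grasp_force: 58.5
```

It dropped into the slot (z 104.8 mm, force released). Next: turn back those last few degrees and lower gently to full depth.

>>> move_arm(
  deltas=[
    [0,0,0,0,0,0,1.5],
    [0,0,0,0,0,0,1.5],
    [0,0,0,1,0,0,1],
    [0,0,0,1,0,0,0],
    [0,0,0,1,0,0,0],
    [0,0,0,0,0,0,0],
  ],
)

```text
clock: 15.42
eef_pos: [0.5709, -0.1878, 0.1028]
tool_rot: [0.266, 0.964, 0.0, 0.0]
ft_force: [-0.0, -0.3, -2.8]
grip_width: 0.0151
grasp_force: 59.2
```

Run:
```python
from h import *
plan([.5715,-.1876,.095],149)
```

```text
eef [ 0.5709 -0.1878  0.1028] yaw 149.19 tilt [ 4.e-04  1.e-04 -1.e+00] q6 0.22 tool shift mm [-0.4  0.4  7.8] turn about tool z 0.19 F [-0.  -0.3 -2.8] M [ 0.02  0.02 -0.04] w 0.0151 t 15.4167
```

Free in the slot. Next: down to the floor in small steps.

>>> move_arm(
  deltas=[
    [0,0,0,1,0,0,0],
    [0,0,0,1,0,0,0],
    [0,0,0,1,0,0,0],
    [0,0,0,1,0,0,0],
    [0,0,0,1,0,0,0],
    [0,0,0,0,0,0,0],
  ],
)

```text
clock: 15.92
eef_pos: [0.5706, -0.1878, 0.0974]
tool_rot: [0.266, 0.964, 0.0, -0.0]
ft_force: [-1.1, -0.1, -2.1]
grip_width: 0.0151
grasp_force: 59.2
```

>>> move_arm(
  deltas=[
    [0,0,0,1,0,0,0],
    [0,0,0,0.5,0,0,0],
    [0,0,0,0.5,0,0,0],
    [0,0,0,0.5,0,0,0],
    [0,0,0,0,0,0,0],
  ],
)

```text
clock: 16.33
eef_pos: [0.5707, -0.1878, 0.0951]
tool_rot: [0.266, 0.964, 0.0, -0.0]
ft_force: [0.6, 0.3, -2.7]
grip_width: 0.0148
grasp_force: 59.2
```

>>> move_arm(
  deltas=[
    [0,0,0,0.5,0,0,0],
    [0,0,0,0.4,0,0,0],
    [0,0,0,0,0,0,0],
    [0,0,0,0,0,0,0],
  ],
)

```text
clock: 16.67
eef_pos: [0.5708, -0.1879, 0.0949]
tool_rot: [0.266, 0.964, -0.0, 0.0]
ft_force: [-1.8, 0.6, 1.6]
grip_width: 0.0145
grasp_force: 59.8
```

Seated on the floor at z 94.9 mm with light force. Next: unscrew clockwise, rising with the nut and watching the forces.

>>> move_arm(
  deltas=[
    [0,0,0,-0.1,0,0,2],
    [0,0,0,-0.1,0,0,2],
    [0,0,0,-0.1,0,0,2],
    [0,0,0,-0.1,0,0,2],
    [0,0,0,-0.1,0,0,2],
    [0,0,0,0,0,0,0],
  ],
)

```text
clock: 17.17
eef_pos: [0.5708, -0.1881, 0.0951]
tool_rot: [0.349, 0.937, -0.0, 0.0]
ft_force: [-1.3, -0.7, 0.9]
grip_width: 0.0148
grasp_force: 59.7
```

Run:
```python
from h import *
plan([.5708,-.1879,.095],149)
```

```text
eef [ 0.5708 -0.1881  0.0951] yaw 139.14 tilt [ 3.e-04 -7.e-04 -1.e+00] q6 0.395 tool shift mm [0.2 0.2 0.1] turn about tool z -9.86 F [-1.3 -0.7  0.9] M [-0.1   0.32  0.1 ] w 0.0148 t 17.1667
```

>>> move_arm(
  deltas=[
    [0,0,0,-0.1,0,0,3],
    [0,0,0,-0.1,0,0,3],
    [0,0,0,-0.1,0,0,3],
    [0,0,0,-0.1,0,0,3],
    [0,0,0,-0.1,0,0,3],
    [0,0,0,-0.1,0,0,3],
    [0,0,0,0,0,0,0],
  ],
)

```text
clock: 17.75
eef_pos: [0.571, -0.188, 0.0957]
tool_rot: [0.491, 0.871, -0.0, 0.0]
ft_force: [-1.3, -0.6, 0.3]
grip_width: 0.0151
grasp_force: 59.7
```

Run:
```python
from h import *
plan([.5708,-.1879,.095],149)
```

```text
eef [ 0.571  -0.188   0.0957] yaw 121.16 tilt [ 5.e-04 -4.e-04 -1.e+00] q6 0.709 tool shift mm [ 0.2 -0.1  0.7] turn about tool z -27.84 F [-1.3 -0.6  0.3] M [-0.13  0.21  0.07] w 0.0151 t 17.75
```

>>> move_arm(
  deltas=[
    [0,0,0,-0.1,0,0,3],
    [0,0,0,-0.1,0,0,3],
    [0,0,0,-0.1,0,0,3],
    [0,0,0,-0.1,0,0,3],
    [0,0,0,-0.1,0,0,3],
    [0,0,0,-0.1,0,0,3],
    [0,0,0,-0.1,0,0,3],
    [0,0,0,0,0,0,0],
  ],
)

```text
clock: 18.42
eef_pos: [0.5712, -0.188, 0.0964]
tool_rot: [0.641, 0.767, 0.0, 0.0]
ft_force: [0.2, -0.1, 1.2]
grip_width: 0.015
grasp_force: 59.7
```

Run:
```python
from h import *
plan([.5708,-.1879,.095],149)
```

```text
eef [ 0.5712 -0.188   0.0964] yaw 100.22 tilt [ 9.e-04 -3.e-04 -1.e+00] q6 1.074 tool shift mm [ 0.2 -0.4  1.4] turn about tool z -48.78 F [ 0.2 -0.1  1.2] M [-0.08  0.12  0.11] w 0.015 t 18.4167
```

>>> move_arm(
  deltas=[
    [0,0,0,-0.1,0,0,3],
    [0,0,0,-0.1,0,0,3],
    [0,0,0,-0.1,0,0,3],
    [0,0,0,-0.1,0,0,3],
    [0,0,0,-0.1,0,0,2],
    [0,0,0,0,0,0,1],
    [0,0,0,0,0,0,0],
  ],
)

```text
clock: 19.0
eef_pos: [0.5713, -0.188, 0.0969]
tool_rot: [0.736, 0.677, 0.0, 0.001]
ft_force: [-0.4, -0.1, 1.1]
grip_width: 0.0145
grasp_force: 59.7
```

Run:
```python
from h import *
plan([.5708,-.1879,.095],149)
```

```text
eef [ 0.5713 -0.188   0.0969] yaw 85.26 tilt [ 1.2e-03 -3.0e-04 -1.0e+00] q6 1.336 tool shift mm [ 0.  -0.5  1.9] turn about tool z -63.74 F [-0.4 -0.1  1.1] M [-0.04 -0.09  0.2 ] w 0.0145 t 19.0
```

>>> move_arm(
  deltas=[
    [0,0,0,0,0,0,1],
    [0,0,0,-0.1,0,0,1],
    [0,0,0,0,0,0,1],
    [0,0,0,0,0,0,0],
  ],
)

```text
clock: 19.33
eef_pos: [0.5713, -0.188, 0.097]
tool_rot: [0.754, 0.657, 0.0, 0.0]
ft_force: [1.2, -0.0, 1.6]
grip_width: 0.0148
grasp_force: 59.8
```

Run:
```python
from h import *
plan([.5708,-.1879,.095],149)
```

```text
eef [ 0.5713 -0.188   0.097 ] yaw 82.13 tilt [ 1.2e-03 -2.0e-04 -1.0e+00] q6 1.39 tool shift mm [-0.  -0.5  2. ] turn about tool z -66.87 F [ 1.2 -0.   1.6] M [-0.09 -0.32  0.15] w 0.0148 t 19.3333
```

>>> move_arm(
  deltas=[
    [0,0,0,0,0,0,1],
    [0,0,0,-0.1,0,0,1],
    [0,0,0,0,0,0,0],
  ],
)

```text
clock: 19.58
eef_pos: [0.5713, -0.188, 0.0971]
tool_rot: [0.765, 0.643, 0.0, 0.0]
ft_force: [2.0, -0.2, 1.8]
grip_width: 0.0146
grasp_force: 59.9
```

Run:
```python
from h import *
plan([.5708,-.1879,.095],149)
```

```text
eef [ 0.5713 -0.188   0.0971] yaw 80.1 tilt [ 1.1e-03 -2.0e-04 -1.0e+00] q6 1.426 tool shift mm [-0.  -0.5  2.1] turn about tool z -68.9 F [ 2.  -0.2  1.8] M [-0.11 -0.54  0.16] w 0.0146 t 19.5833
```

>>> move_arm(
  deltas=[
    [0,0,0,0,0,0,1],
    [0,0,0,0,0,0,1],
    [0,0,0,0,0,0,0],
  ],
)

```text
clock: 19.83
eef_pos: [0.5713, -0.188, 0.0972]
tool_rot: [0.777, 0.63, 0.0, 0.0]
ft_force: [2.9, -0.3, 2.1]
grip_width: 0.015
grasp_force: 60.0
```

Run:
```python
from h import *
plan([.5708,-.1879,.095],149)
```

```text
eef [ 0.5713 -0.188   0.0972] yaw 78.09 tilt [ 1.2e-03 -2.0e-04 -1.0e+00] q6 1.461 tool shift mm [-0.  -0.5  2.2] turn about tool z -70.91 F [ 2.9 -0.3  2.1] M [-0.1  -0.62  0.2 ] w 0.015 t 19.8333
```

>>> move_arm(
  deltas=[
    [0,0,0,0,0,0,1],
    [0,0,0,-0.1,0,0,1],
    [0,0,0,0,0,0,0],
  ],
)

```text
clock: 20.08
eef_pos: [0.5712, -0.188, 0.0972]
tool_rot: [0.788, 0.616, 0.0, 0.0]
ft_force: [2.2, 0.1, 3.0]
grip_width: 0.0146
grasp_force: 60.0
```

Run:
```python
from h import *
plan([.5708,-.1879,.095],149)
```

```text
eef [ 0.5712 -0.188   0.0972] yaw 76.09 tilt [ 1.1e-03 -2.0e-04 -1.0e+00] q6 1.496 tool shift mm [-0.  -0.5  2.2] turn about tool z -72.91 F [2.2 0.1 3. ] M [-0.13 -0.79  0.14] w 0.0146 t 20.0833
```

>>> move_arm(
  deltas=[
    [0,0,0,0,0,0,1],
    [0,0,0,-0.1,0,0,1],
    [0,0,0,0,0,0,0],
  ],
)

```text
clock: 20.33
eef_pos: [0.5712, -0.188, 0.0973]
tool_rot: [0.798, 0.603, 0.0, 0.0]
ft_force: [2.9, -0.6, 3.6]
grip_width: 0.0152
grasp_force: 60.1
```

Run:
```python
from h import *
plan([.5708,-.1879,.095],149)
```

```text
eef [ 0.5712 -0.188   0.0973] yaw 74.11 tilt [ 9.e-04 -3.e-04 -1.e+00] q6 1.53 tool shift mm [-0.  -0.4  2.3] turn about tool z -74.89 F [ 2.9 -0.6  3.6] M [-0.16 -0.88  0.35] w 0.0152 t 20.3333
```

>>> move_arm(
  deltas=[
    [0,0,0,0,0,0,0.7],
    [0,0,0,0,0,0,0.5],
    [0,0,0,0,0,0,0],
  ],
)

```text
clock: 20.58
eef_pos: [0.5712, -0.1879, 0.0973]
tool_rot: [0.804, 0.595, 0.0, 0.0]
ft_force: [3.7, -0.1, 3.6]
grip_width: 0.0146
grasp_force: 60.6
```

Run:
```python
from h import *
plan([.5708,-.1879,.095],149)
```

```text
eef [ 0.5712 -0.1879  0.0973] yaw 72.98 tilt [ 9.e-04 -4.e-04 -1.e+00] q6 1.55 tool shift mm [-0.1 -0.4  2.3] turn about tool z -76.02 F [ 3.7 -0.1  3.6] M [-0.25 -1.07  0.78] w 0.0146 t 20.5833
```

The moment jumped to 0.78 N m, so the stop is reached. Next: relax the twist within the slot play and lift out.

>>> move_arm(
  deltas=[
    [0,0,0,0,0,0,-1.5],
    [0,0,0,0,0,0,-1.5],
    [0,0,0,-0.5,0,0,0],
    [0,0,0,0,0,0,0],
  ],
)

```text
clock: 20.92
eef_pos: [0.5709, -0.1879, 0.0973]
tool_rot: [0.789, 0.615, 0.0, -0.0]
ft_force: [4.1, -0.8, 3.0]
grip_width: 0.0148
grasp_force: 59.9
```

Run:
```python
from h import *
plan([.5708,-.1879,.095],149)
```

```text
eef [ 0.5709 -0.1879  0.0973] yaw 75.88 tilt [ 1.e-04  2.e-04 -1.e+00] q6 1.499 tool shift mm [-0.  -0.1  2.3] turn about tool z -73.12 F [ 4.1 -0.8  3. ] M [-0.21 -1.18  0.04] w 0.0148 t 20.9167
```

>>> move_arm(
  deltas=[
    [0,0,0.4,-0.5,0,0,0],
    [0,0,0.3,-1,0,0,0],
    [0,0,0,-1.5,0,0,0],
    [0,0,0,-2,0,0,0],
    [0,0,0,0,0,0,0],
  ],
)

```text
clock: 21.33
eef_pos: [0.5708, -0.1878, 0.1011]
tool_rot: [0.788, 0.615, -0.001, -0.001]
ft_force: [4.8, -0.9, -4.7]
grip_width: 0.0146
grasp_force: 59.1
```

Run:
```python
from h import *
plan([.5708,-.1879,.095],149)
```

```text
eef [ 0.5708 -0.1878  0.1011] yaw 75.92 tilt [-2.2e-03  8.0e-04 -1.0e+00] q6 1.499 tool shift mm [-0.   0.   6.1] turn about tool z -73.08 F [ 4.8 -0.9 -4.7] M [-0.28 -1.35  0.08] w 0.0146 t 21.3333
```

>>> move_arm(
  deltas=[
    [0,0,0.3,-2,0,0,0],
    [0,0,0.3,-2,0,0,0],
    [0,0,0,-3,0,0,0],
    [0,0,0,-3,0,0,0],
    [0,0,0,-6,0,0,0],
    [0,0,0,-10,0,0,0],
    [0,0,0,-10,0,0,0],
    [0,0,0,-4,0,0,0],
    [0,0,0,0,0,0,0],
    [0,0,0,0,0,0,0],
  ],
)

```text
clock: 22.17
eef_pos: [0.5723, -0.1883, 0.1433]
tool_rot: [0.788, 0.615, 0.0, 0.001]
ft_force: [0.2, -0.0, -3.5]
grip_width: 0.0148
grasp_force: 59.4
```

Run:
```python
from h import *
plan([.4995,.0135,.14],194.2)
t=bot.camera("top");w=bot.camera("wrist");cv2.imwrite("pics/k0.png",w)
o=bot.get_obs()
```

```text
eef [ 0.5723 -0.1883  0.1433] yaw 75.96 tilt [ 1.2e-03 -5.0e-04 -1.0e+00] q6 1.498 tool shift mm [ 178.1 -119.6    3.1] turn about tool z -118.24 F [ 0.2 -0.  -3.5] M [-0.01  0.   -0.01] w 0.0148 t 22.1667
```

>>> move_arm(
  deltas=[
    [0,11,-7,0,0,0,0],
    [0,22,-15,0,0,0,0],
    [0,25,-17,0,0,0,0],
    [0,26,-17,0,0,0,0],
    [0,26,-18,0,0,0,0],
    [0,25,-17,0,0,0,0],
    [0,22,-15,0,0,0,0],
    [0,14,-9,0,0,0,0],
    [0,7,-4.6,0,0,0,0],
    [0,0,0,0,0,0,-6],
  ],
)

```text
clock: 23.1
eef_pos: [0.4979, 0.0156, 0.1423]
tool_rot: [0.753, 0.658, -0.0, -0.001]
ft_force: [-0.1, -0.3, -2.5]
grip_width: 0.015
grasp_force: 59.4
```

>>> move_arm(
  deltas=[
    [0,0,0,0,0,0,-7],
    [0,0,0,0,0,0,-7],
    [0,0,0,0,0,0,-7],
    [0,0,0,0,0,0,-7],
    [0,0,0,0,0,0,-7],
    [0,0,0,0,0,0,-7],
    [0,0,0,0,0,0,-7],
    [0,0,0,0,0,0,-7],
    [0,0,0,0,0,0,-7],
    [0,0,0,0,0,0,-7],
  ],
)

```text
clock: 23.93
eef_pos: [0.4989, 0.0132, 0.1422]
tool_rot: [0.24, 0.971, -0.0, -0.0]
ft_force: [-0.8, 0.9, -2.8]
grip_width: 0.0149
grasp_force: 59.4
```

>>> move_arm(
  deltas=[
    [0,0,0,0,0,0,-7],
    [0,0,0,0,0,0,-7],
    [0,0,0,0,0,0,-7],
    [0,0,0,0,0,0,-7],
    [0,0,0,0,0,0,-7],
    [0,0,0,0,0,0,-7],
    [0,0,0,0,0,0,0],
    [0,0,0,0,0,0,0],
  ],
)

```text
clock: 24.6
eef_pos: [0.499, 0.0133, 0.1423]
tool_rot: [-0.12, 0.993, -0.0, -0.0]
ft_force: [-0.1, -0.5, -2.8]
grip_width: 0.0147
grasp_force: 59.4
```

Run:
```python
from ov import *
plan([.4995,.0135,.14],194.2)
w=bot.camera("wrist")
i1=draw(w,"wrist",[(circ((.499,.013),.036,.045),(255,0,0)),(circ((.499,.013),.024,.045),(0,255,0))],(170,90),160,3)
n=cv2.imread("pics/k0.png")[90:250,170:330]
cv2.imwrite("pics/l.png",np.hstack([i1[:, :400],cv2.resize(n,(400,480))[:, :400]]))
```

```text
eef [0.499  0.0133 0.1423] yaw -166.24 tilt [-4.e-04 -1.e-04 -1.e+00] q6 -0.213 tool shift mm [-0.5  0.1  2.3] turn about tool z -0.44 F [-0.1 -0.5 -2.8] M [-0.02  0.02 -0.02] w 0.0147 t 24.6
```

View pics/l.png

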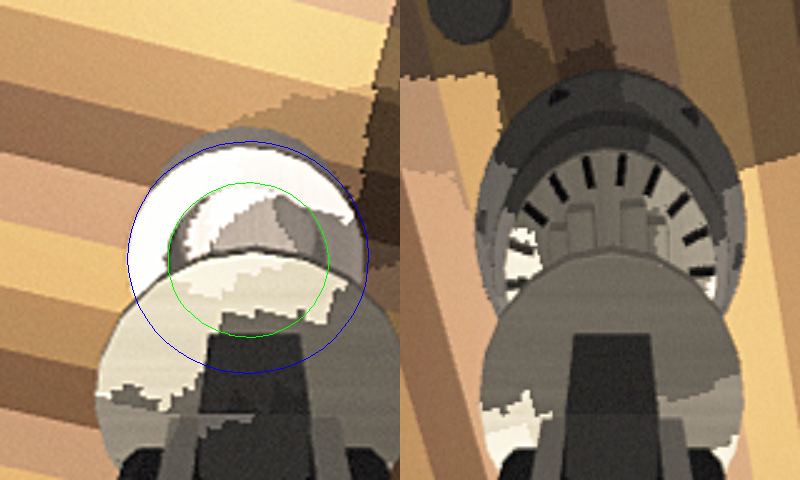

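The holder hole is centred under the key (left panel, hole at about (250,260)). On the right, the nut's slot has turned with the key. Next: lower it in.

>>> move_arm(
  deltas=[
    [0,-0.7,0,10,0,0,0],
    [0,0,0,15,0,0,0],
    [0,0,0,15,0,0,0],
    [0,0,0,8,0,0,0],
    [0,0,0,4,0,0,0],
    [0,0,0,4,0,0,0],
    [0,0,0,4,0,0,0],
    [0,0,0,0,0,0,0],
  ],
)

```text
clock: 25.32
eef_pos: [0.4998, 0.0137, 0.0821]
tool_rot: [-0.121, 0.993, 0.0, -0.0]
ft_force: [-0.1, 0.8, -3.3]
grip_width: 0.0149
grasp_force: 59.4
```

>>> move_arm(
  deltas=[
    [0,0,0,5,0,0,0],
    [0,0,0,6,0,0,0],
    [0,0,0,6,0,0,0],
    [0,0,0,5,0,0,0],
    [0,0,0,3,0,0,0],
    [0,0,0,0,0,0,0],
    [0,0,0,0,0,0,0],
  ],
)

```text
clock: 25.9
eef_pos: [0.4996, 0.0137, 0.0572]
tool_rot: [-0.122, 0.993, 0.0, -0.0]
ft_force: [0.3, 0.2, -3.1]
grip_width: 0.0148
grasp_force: 59.4
```

>>> move_arm(
  deltas=[
    [0,0,0,2,0,0,0],
    [0,0,0,2,0,0,0],
    [0,0,0,1,0,0,0],
    [0,0,0,1,0,0,0],
    [0,0,0,0.5,0,0,0],
    [0,0,0,0.3,0,0,0],
    [0,0,0,0,0,0,0],
    [0,0,0,0,0,0,0],
  ],
)

```text
clock: 26.57
eef_pos: [0.4999, 0.0137, 0.0508]
tool_rot: [-0.122, 0.993, 0.0, 0.0]
ft_force: [-0.3, -0.2, -3.2]
grip_width: 0.015
grasp_force: 59.4
```

>>> move_arm(
  deltas=[
    [0,0,0,0.4,0,0,0],
    [0,0,0,0.4,0,0,0],
    [0,0,0,0.3,0,0,0],
    [0,0,0,0,0,0,0],
  ],
)

```text
clock: 26.9
eef_pos: [0.5, 0.0137, 0.05]
tool_rot: [-0.121, 0.993, -0.0, 0.0]
ft_force: [-1.7, -0.0, 0.9]
grip_width: 0.0148
grasp_force: 60.0
```

Collar on the rim. Next: release and retreat upward.

>>> move_arm(
  deltas=[
    [0.3,0,0,0,0,0,0],
    [0.5,0,0,0,0,0,0],
    [1,0,0,0,0,0,0],
    [1,0,0,0,0,0,0],
    [1,0,0,0,0,0,0],
    [1,0,0,0,0,0,0],
    [1,0,0,0,0,0,0],
    [1,0,0,0,0,0,0],
  ],
)

```text
clock: 27.57
eef_pos: [0.4999, 0.0137, 0.0496]
tool_rot: [-0.122, 0.993, 0.0, -0.0]
ft_force: [-0.4, 0.9, 0.4]
grip_width: 0.0856
grasp_force: 0.0
```

>>> move_arm(
  deltas=[
    [1,0,0,-5,0,0,0],
    [1,0,0,-10,0,0,0],
    [1,0,0,-20,0,0,0],
    [1,0,0,-25,0,0,0],
    [1,0,0,-25,0,0,0],
    [1,0,0,-25,0,0,0],
    [1,0,0,-20,0,0,0],
    [1,0,0,0,0,0,0],
    [1,0,0,0,0,0,0],
  ],
)

```text
clock: 28.32
eef_pos: [0.5012, 0.0137, 0.1819]
tool_rot: [-0.121, 0.993, -0.0, 0.002]
ft_force: [0.4, -0.4, -0.4]
grip_width: 0.0855
grasp_force: 0.0
```

Run:
```python
from ov import *
plan([.4995,.0135,.14],194.2)
s=bot.camera("wrist");t=bot.camera("scene")
i1=cv2.resize(s[80:240,170:330],(400,400));i2=cv2.resize(t[130:220,190:280],(400,400),interpolation=cv2.INTER_CUBIC)
cv2.imwrite("pics/m.png",np.hstack([i1,i2]))
```

```text
eef [0.5012 0.0137 0.1819] yaw -166.05 tilt [ 4.6e-03  1.0e-04 -1.0e+00] q6 -0.216 tool shift mm [ 1.9  0.2 41.9] turn about tool z -0.25 F [ 0.4 -0.4 -0.4] M [-0.03 -0.02 -0.03] w 0.0855 t 28.3167
```

Run:
```python
from ov import *
plan([.4995,.0135,.14],194.2)
w=bot.camera("wrist")
for d in bot.outline_of("key","wrist")[:1]: print(d["conf"],d["rect"])
g=cv2.cvtColor(w,cv2.COLOR_BGR2GRAY)
for P in (key((.4995,.0135),14.2)): print(np.array([proj("wrist",p) for p in P[0]]).min(0).round(1),np.array([proj("wrist",p) for p in P[0]]).max(0).round(1))
for r in range(130,225,8): print(r,' '.join('%3d'%v for v in g[r,210:302:4]))
bot.camera("top")
for d in bot.outline_of("key","top")[:2]:
    ys,xs=np.nonzero(d["pixels"]);print(d["conf"],d["rect"],xs.mean(),ys.mean())
```

```text
eef [0.4994 0.0136 0.1794] yaw -166.04 tilt [-6.e-04 -0.e+00 -1.e+00] q6 -0.216 tool shift mm [-0.1 -0.2 39.4] turn about tool z -0.24 F [-0.1  0.5 -0.1] M [-0.01 -0.01 -0.02] w 0.0854 t 28.4167
0.89 [224.2, 137.2, 62.8, 76.4]
[242.  158.1] [261.6 208.2]
[220.  136.8] [284.5 199.4]
130 125 123 127 126 124 128 123 118 128 129 130 123 123 116 126 149 145 147 147 144 137  69  64
138 124 122 123 126 125 117 255 255 255 255 211 102 211 255 255 255 101 107 136 146 145  62  61
146 181 185 188 175 255 255 235 248 226 227 223 230 227 224 225 223 208 255  52 103  35  57  67
154 186 185 182 255 255 248 248 247 224  14  42  42  45  39 100 225 225 226 180  36  42  66  63
162 187 180 255 255 246 245 246 245 246  92 101 102 103 124  91 219 217 240 240 118  71  71  61
170 202 202 255 255 243 244 244 243 242  91 104 104 105 100  92 215 217 253 138 105 102  99  93
178 196 198 129 255 244 244 243 243 242  97 116 124 123 123 104  99 114 137 142  97 102 101  99
186 155 148  87  80 189 147 143 149 148 121 120 122  59  68 105  99 107 138 113 110 110 112 113
194 157 146  83  85  82  81 243 151 148  62  66  68  63  59 138 141 112 112 112 112 110 110 111
202 110 125 153 158  70  79 102 156 158  64  67  71  67  67  85  85  81  86  86  83  85  90 112
210 110 109 107 111 105 109 108 110 106 109 145 164  84  84  84  86  84  83  87  85  90  87  81
218 103 102 106 106 105 109 110 109 108 107 107 108 108 103  57  62  61  61  64  85  84  82  80
0.76 [227.6, 221.5, 15.1, 16.2] 235.12345679012347 228.679012345679
0.56 [294.4, 169.1, 46.8, 51.5] 314.29171270718234 197.26519337016575
```

The key hangs upright (bar at cols 246–265, rows 160–208, as before the job), and the gripper is clear of it.

```bash
python3 -c "
from workcell import bot
print(bot.job_done())"
```

```text
the job is handed in; nothing more can be done
None
```

I unscrewed the notched left-hand nut clockwise to its stop and hung the key upright in its holder again. I handed the job in at about 28.5 s; no verdict came back.

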